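Release the latched key on the herb dispenser console

TASK

One of the four white keys on the herb dispenser's console was left latched down after the last prescription. Starting at the green lamp and going along the row, tap each of the four keys lightly with the fingertips, without pushing any of them in, to feel which one is already down; then press that one home and let go so that it comes up. Leave everything else that stands about where it is.

Things in the scene. Friction and masses are not known exactly. Their poses are not given: they have to be found in the camera images.
- console: (all sizes in mm) grey key console fixed to the counter, 200 (x) x 320 (y) x 70 high, origin at the centre of its underside; its x axis points away from the robot's side, its y axis along the key row towards the green lamp. A raised ledge, 30 higher (100 above the counter), runs along its far side, x = +55 to +100. The green lamp, a 15 wide dome 10 high, is at x -10, y +138 on its top. Four keys stand in a row at x -10, y +78, +26, -26, -78.
- cap_1: white key cap, the first, next to the green lamp: 32 (console x) x 36 (console y), pressed straight down; keys are 52 apart; origin at the centre of its top face, which is 86 above the counter when the key is up and 81 when latched
- key_1 (a joint): how far key 1 is down, m: 0 = up, 0.005 = latched down, 0.012 = fully home. Spring pushes up with about 3.4 N at 0, 5.4 N at 0.005, 8.2 N at 0.012. A latched key sits still until pushed with over about 5.4 N; pushed past 0.008 (about 7 N) its latch lets go and it comes right up when let go. The latch cannot catch a key again.
- cap_2: white key cap, number 2 counted from the green lamp: 32 (console x) x 36 (console y), pressed straight down; keys are 52 apart; origin at the centre of its top face, which is 86 above the counter when the key is up and 81 when latched
- key_2 (a joint): how far key 2 is down, m: 0 = up, 0.005 = latched down, 0.012 = fully home. Spring pushes up with about 3.4 N at 0, 5.4 N at 0.005, 8.2 N at 0.012. A latched key sits still until pushed with over about 5.4 N; pushed past 0.008 (about 7 N) its latch lets go and it comes right up when let go. The latch cannot catch a key again.
- cap_3: white key cap, number 3 counted from the green lamp: 32 (console x) x 36 (console y), pressed straight down; keys are 52 apart; origin at the centre of its top face, which is 86 above the counter when the key is up and 81 when latched
- key_3 (a joint): how far key 3 is down, m: 0 = up, 0.005 = latched down, 0.012 = fully home. Spring pushes up with about 3.4 N at 0, 5.4 N at 0.005, 8.2 N at 0.012. A latched key sits still until pushed with over about 5.4 N; pushed past 0.008 (about 7 N) its latch lets go and it comes right up when let go. The latch cannot catch a key again.
- cap_4: white key cap, the last, farthest from the lamp: 32 (console x) x 36 (console y), pressed straight down; keys are 52 apart; origin at the centre of its top face, which is 86 above the counter when the key is up and 81 when latched
- key_4 (a joint): how far key 4 is down, m: 0 = up, 0.005 = latched down, 0.012 = fully home. Spring pushes up with about 3.4 N at 0, 5.4 N at 0.005, 8.2 N at 0.012. A latched key sits still until pushed with over about 5.4 N; pushed past 0.008 (about 7 N) its latch lets go and it comes right up when let go. The latch cannot catch a key again.
- weight: small brass balance weight, 24 dia x 32 high, standing on the console in front of the keys; bystander, to be left alone; origin at the centre of its underside
- pill_bottle: small amber bottle, 30 dia x 45 high, standing on the console's raised rear ledge; bystander, to be left alone; origin at the centre of its underside
- herb_jar: green glass jar with wooden lid, 72 dia x 100 high, beside the console; bystander, to be left alone; origin at the centre of its underside
- mortar: white ceramic bowl, 90 dia x 70 high, beside the console; bystander, to be left alone; origin at the centre of its underside
- herb_pan: open sheet-steel herb scoop, 170 x 140 x 32 with a wooden handle 50 long to its -x side; bystander, to be left alone; origin at the centre of its underside
- tea_carton: brown carton, 70 x 100 x 45 high; bystander, to be left alone; origin at the centre of its underside
- pestle_block: upright dark wooden cylinder, 36 dia x 55 high; bystander, to be left alone; origin at the centre of its underside

How it is judged:
On the way, in this order (a step that is already met when the one before it is completed fails the run):
1. key 1, counted from the green lamp, is tapped with the fingers (contact force between the fingers and cap_1 above 0.4 N), for 0.02 s.
2. key 2, counted from the green lamp, is tapped with the fingers (contact force between the fingers and cap_2 above 0.4 N), for 0.02 s.
3. key 3, counted from the green lamp, is tapped with the fingers (contact force between the fingers and cap_3 above 0.4 N), for 0.02 s.
4. key 4, counted from the green lamp, is tapped with the fingers (contact force between the fingers and cap_4 above 0.4 N), for 0.02 s.
5. the latched key has been pressed after the four taps and all four keys are up (value of joint each of key_1, key_2, key_3, key_4 below 0.002 m), for 0.2 s.
At the end, for the whole second after the job is handed in: All four keys are up (each less than 2 mm down) and every bystander is within 25 mm of where it stood (all of step 5 and distance of each of weight, pill_bottle, herb_jar, mortar, herb_pan, tea_carton, pestle_block from where it was at the start of the episode below 0.025 m); the robot touches nothing.
It fails at once if a key that was up is pushed more than 7 mm down while another key is still latched ((value of joint key_1 above 0.007 m and value of joint any of key_2, key_3, key_4 above 0.004 m) or (value of joint key_2 above 0.007 m and value of joint any of key_1, key_3, key_4 above 0.004 m) or (value of joint key_3 above 0.007 m and value of joint any of key_1, key_2, key_4 above 0.004 m) or (value of joint key_4 above 0.007 m and value of joint any of key_1, key_2, key_3 above 0.004 m)).
It fails at once if a bystander is shifted or lifted by more than 25 mm (distance of any of weight, pill_bottle, herb_jar, mortar, herb_pan, tea_carton, pestle_block from where it was at the start of the episode above 0.025 m).
It also fails if it takes over 51 s, if anything falls off the work surface, if the arm or the gripper's body presses on something with over 40 N, if the wrist force passes 120 N, or if a joint passes its speed limit or range.

ROBOT

A 6-joint arm with a two-finger parallel gripper is mounted at the origin on the work surface. World frame = base frame: x ahead of the robot, y to its left, z up, the work surface at z = 0. Lengths are in m, angles in rad, forces in N, time in s.
With the tool pointing down it reaches from about 0.325 to 0.85 m from the base axis. Payload 4.4 kg.
Tool frame: the origin (TCP) lies on the centre line of the jaws, within the pads' length; the fingertips stand robot.finger_overhang ahead of it and the grasp point (between the pads) lies 11 mm behind it (robot.finger_overhang is the distance from the TCP to the fingertips, in m); y points along the fingers, z is the direction in which the jaws open and shut, and the axes are right-handed (so a half turn about y gives the same grasp; the last joint's range is limited). The gripper opens to 94 mm and grips with 3 to 60 N. Pads are 16 mm wide; open, the fingers measure 119 mm over their backs; the gripper's body (75 mm by 177 mm) begins 78 mm behind the grasp point.
Start: joints at [-1.333, 0.207, 1.542, -0, 1.393, -0.15], TCP at [0.217, -0.532, 0.213] pointing down, gripper open.
Joint ranges: [-2.73, 2.73], [-0.86, 2.22], [0.23, 2.46], [-1.11, 4.25], [0.08, 2.63], [-2.82, 2.82]. Speed limits (rad/s): [2.79, 2.79, 3.14, 3.14, 3.14, 3.14].

INTERFACE

Orientations are given as a rotation vector (axis times angle).
In Python, from station import robot, snapshot, camera_model, models gives the robot as it stands.
- The arm moves only by the shell command python3 -m jog 'ROWS' [FORCE]. ROWS is JSON, a list of rows, each an object of numbers: "claw": the opening, from -1 (shut) to 1 (fully open); "tx", "ty", "tz": the shift along the world's x, y, z in units of 40 mm (1.0 is 40 mm); "spin": the turn about the world's z in units of 6 degrees (1.0 is 6 degrees). In form: [{"claw": .., "tx": .., "ty": .., "tz": .., "spin": ..}, ...]. A call has 1 to 12 rows; each row is the pose to reach, as a shift and turn from the pose commanded when the call began; what a row does not reach only later rows make up. A row lasts 1/12 s, in which the tool goes at most 41.7 mm and 7.16 degrees, less where a joint would pass 70% of its speed; a pose out of reach is approached as far as the arm can. A call with a gripper value outside its range is refused whole. The fingers move at their own pace and stop on an object; FORCE is the grip in N (left out, the last holds). Time passes only in rows, so rows that repeat a pose let the fingers close. It gives the time, the measured TCP pose, the force and the opening at its end, in the units of the state.
- robot.read_state(): the state, without advancing time (a new reading comes with each control period).
- snapshot(name): name is "scene" or "side" or "wrist"; returns the picture (384x512x3 uint8, red, green, blue); there is no depth.
- camera_model(name): a dict with "fx", "fy", "cx", "cy" (pixels), "D" ([k1, k2, p1, p2, k3] as OpenCV has them; the pictures are not rectified), "extrinsics" (4x4, takes a point from camera to world coordinates). Camera axes: x right, y down, z forward; pixel columns grow to the right and rows downward; lengths in m; the calibration is good to about 2 mm. A picture is of the moment at which its call begins: read the wrist's pose just before it. camera_model takes no time and is no camera call; for the wrist camera it gives the pose at the moment of the call.
- robot.close_job(): hands the job in, once; it reports no verdict.
Trained networks look in the newest picture that a camera, given by its name, has taken for a name from the list of things; names that differ only in an ending like _2 or _b are one class to them, and where a whole thing is asked for, a point or a joint stands for the part that bears it (a point fixed in the world has none). Each returns a list of dicts, best first, with "conf" (0 to 1); they miss things now and then, are a little off and sometimes report something else, mostly with a low value. They report only what shows in the picture. A call takes as long as a camera call.
- models.regions_of(query, camera): "pixels" (384x512 bool, what is visible of it) and "bbox" ([left, top, right, bottom] in pixels, round what is visible of it).
The state is a dict: "clock": time; "joints": joint angles; "qd": joint speeds; "joint_efforts": joint torques, N m; "ee_pos": TCP position; "eef_rot": TCP orientation; "contact_force": force on the tool from outside, world axes, zero at the start; "moment": the same for the moment, N m; "gripper_width": finger opening in m.
Only numpy, scipy, OpenCV 4.12 (cv2) and the standard library are available. Lean on these libraries where they do the work, as an engineer would, in place of code of your own. Each camera call takes 0.05 s, during which the arm holds its last target.

## Working session

There is one attempt and no reset: what is moved stays moved. The work goes in short steps, Python scripts to look and compute and a shell command to move; the robot and the scene stay as the last step left them, time stands still between calls to the robot, and variables do not carry over. Pictures are saved under pics/ and viewed, and the job is handed in when it is done.

```bash
mkdir -p pics; ls
python3 - <<'E'
from station import robot, snapshot, camera_model, models
import cv2,numpy as np
s=robot.read_state()
for k,v in s.items(): print(k,np.round(v,4))
print(robot.finger_overhang)
for n in ["scene","side"]:
    im=snapshot(n); cv2.imwrite(f"pics/{n}0.png",im[:,:,::-1])
    m=camera_model(n); print(n,m)
    for q in ["cap_1","console","weight"]:
        for r in models.regions_of(q,n)[:6]:
            ys,xs=np.nonzero(r["pixels"]); print(q,round(r["conf"],2),r["bbox"],xs.mean().round(1),ys.mean().round(1))
print(robot.read_state()["clock"])
E
```

```text
pics
clock 0.0
joints [-1.3335  0.2074  1.5429  0.      1.3935 -0.1505]
qd [ 0.0002  0.0012 -0.001   0.      0.0011 -0.0002]
joint_efforts [ 7.00000e-04 -3.70874e+01 -2.81414e+01  7.00000e-02  3.63000e-02
 -2.00000e-04]
ee_pos [ 0.2172 -0.5315  0.2123]
eef_rot [-0.3945  2.0113 -2.0066]
contact_force [ 0.0071 -0.3818 -0.4065]
moment [-0.0362 -0.0477 -0.0053]
gripper_width 0.0939
0.008
scene {'fx': 409.5574693405847, 'fy': 409.5574693405847, 'cx': 260.9816992699085, 'cy': 189.11272291681877, 'D': array([-0.08593136,  0.        ,  0.        ,  0.        ,  0.        ]), 'extrinsics': array([[ 0.43223075,  0.71394155, -0.5508757 ,  1.0881793 ],
       [ 0.90174774, -0.33864066,  0.26865129, -0.28866038],
       [ 0.00525241, -0.61287027, -0.79016609,  0.90753384],
       [ 0.        ,  0.        ,  0.        ,  1.        ]])}
cap_1 0.77 [276.7, 190.1, 291.8, 207.0] 282.7 197.7
cap_1 0.47 [293.9, 183.7, 309.1, 199.7] 301.0 191.9
cap_1 0.46 [256.7, 198.4, 271.3, 212.1] 263.4 204.4
console 0.63 [201.8, 163.0, 353.2, 271.5] 275.7 214.6
weight 0.39 [246.9, 176.1, 256.9, 192.9] 252.2 184.2
sid
[... 168 characters left out ...]
 0.        ]), 'extrinsics': array([[-0.90007973, -0.31109696,  0.30508223,  0.14788436],
       [-0.435689  ,  0.65161172, -0.62094868,  0.77012352],
       [-0.00561991, -0.69182429, -0.72204402,  0.98281224],
       [ 0.        ,  0.        ,  0.        ,  1.        ]])}
cap_1 0.64 [235.8, 202.3, 250.2, 216.0] 242.6 208.0
cap_1 0.64 [256.1, 178.3, 269.4, 190.4] 262.2 184.4
cap_1 0.61 [225.6, 213.5, 240.9, 230.2] 232.2 220.5
cap_1 0.44 [246.0, 190.2, 259.9, 204.1] 252.1 196.4
console 0.67 [182.3, 149.8, 302.9, 275.8] 240.5 212.0
console 0.55 [191.5, 252.5, 222.4, 294.1] 204.8 271.1
weight 0.73 [250.8, 139.0, 281.7, 166.9] 268.7 150.8
weight 0.42 [270.1, 196.4, 279.8, 208.3] 274.1 202.2
0.4
```

Run:
```python
import cv2
for n,(a,b,c,d) in {"scene":(180,140,380,290),"side":(160,130,360,280)}.items():
    im=cv2.imread(f"pics/{n}0.png"); cv2.imwrite(f"pics/{n}0z.png",cv2.resize(im[b:d,a:c],None,fx=4,fy=4,interpolation=cv2.INTER_CUBIC))
```

```text
(no output)
```

View pics/scene0.png

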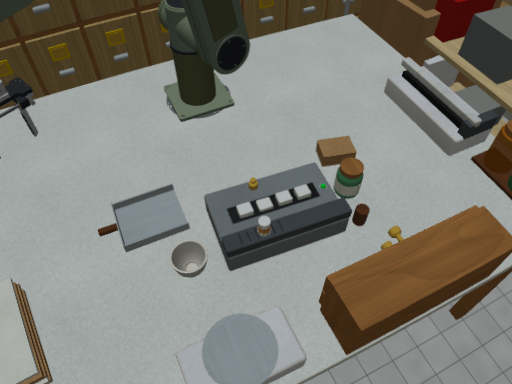

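View pics/side0.png

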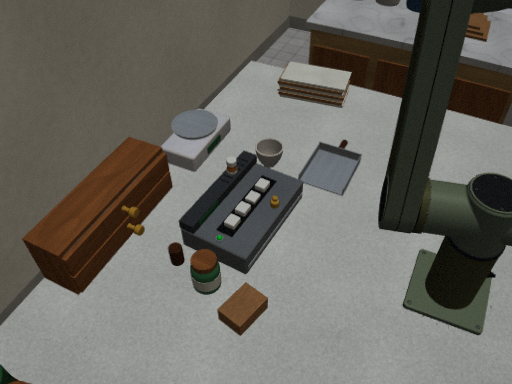

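```bash
sleep 0.1
```

```text
(no output)
```

View pics/scene0z.png

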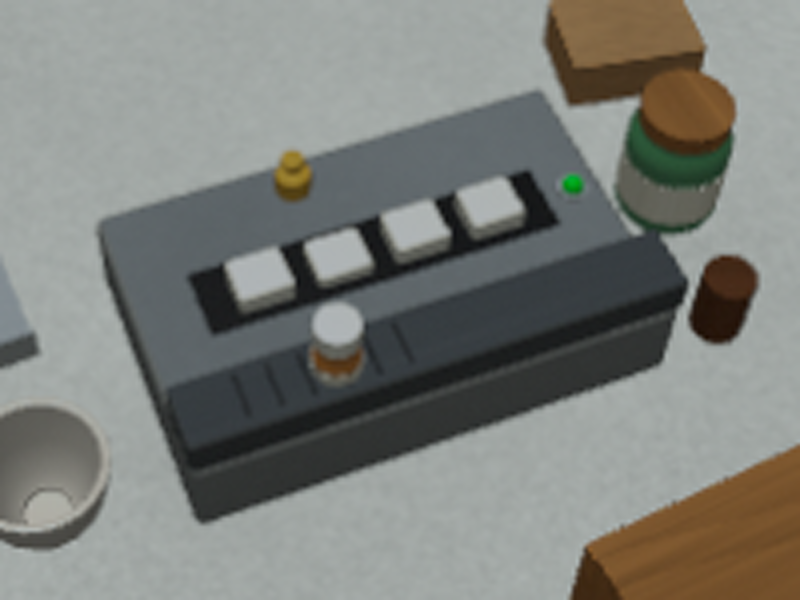

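View pics/side0z.png

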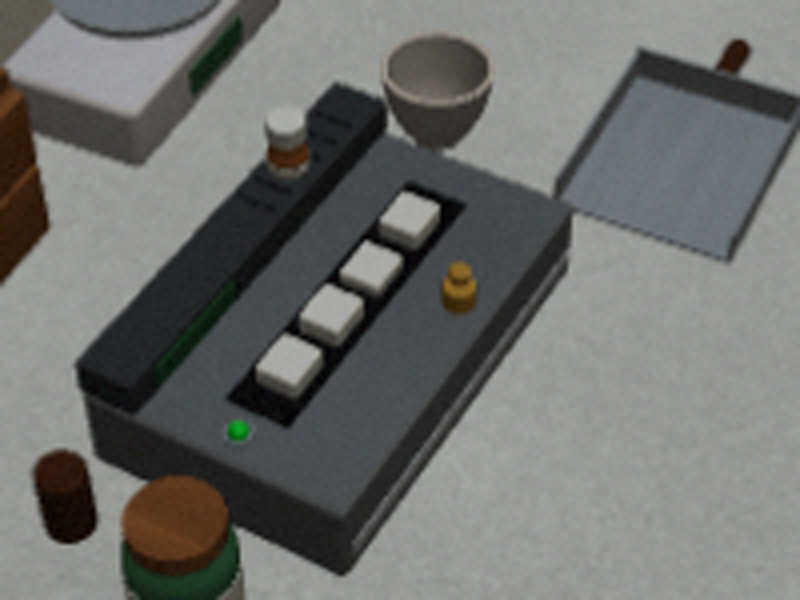

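The console stands at an angle. The weight is in front of keys 2 and 3, and the bottle is on the ledge behind key 3. Key 3 looks a little lower than the others. I'll fit the console pose from points marked in both views.

```bash
cat > h.py <<'E'
import numpy as np,cv2
from station import robot, snapshot, camera_model, models
def proj(m,P):
    T=np.linalg.inv(m["extrinsics"]); K=np.array([[m["fx"],0,m["cx"]],[0,m["fy"],m["cy"]],[0,0,1]])
    return cv2.projectPoints(np.asarray(P,float),cv2.Rodrigues(T[:3,:3])[0],T[:3,3],K,np.asarray(m["D"]))[0][:,0]
E
python3 - <<'E'
from h import *
from scipy.optimize import least_squares
L=[(-10,78,86),(-10,26,86),(-10,-26,86),(-10,-78,86),(-10,138,76),(-100,160,70),(-100,-160,70),(100,160,100)]
A=dict(scene=([(490,204),(414,228),(338,255),(259,276),(573,184),(540,93),(102,228),(684,285)],(180,140)),
 side=([(290,362),(332,312),(372,266),(410,217),(238,430),(343,515),(573,210),(80,366)],(160,130)))
L=np.array(L)/1000
M={n:camera_model(n) for n in A}
def f(p,full=False):
    c,s=np.cos(p[2]),np.sin(p[2]); R=np.array([[c,-s,0],[s,c,0],[0,0,1]])
    W=L@R.T+[p[0],p[1],p[3]]
    r=[]
    for n,(q,o) in A.items():
        uv=(np.array(q)+.5)/4-.5+o
        r.append(proj(M[n],W)-uv)
    return np.array(r) if full else np.concatenate(r).ravel()
s=least_squares(f,[0.5,-0.0,0,0],loss="soft_l1")
print(s.x,np.degrees(s.x[2])); print(f(s.x,True).round(1))
c,sn=np.cos(s.x[2]),np.sin(s.x[2]);R=np.array([[c,-sn],[sn,c]])
for i in range(5): print(i,R@L[i,:2]+s.x[:2])
# cap heights, triangulated
for i in range(5):
    g=lambda P:np.concatenate([(proj(M[n],[P])[0]-((np.array(A[n][0][i])+.5)/4-.5+A[n][1])) for n in A])
    print(i,least_squares(g,[.5,0,.08]).x.round(4))
# weight
g=lambda P:np.concatenate([proj(M["scene"],[P])[0]-[180+293/4,140+157/4],proj(M["side"],[P])[0]-[160+460/4,130+268/4]])
w=least_squares(g,[.5,0,.1]).x; print("weight top",w, R.T@(w[:2]-s.x[:2]))
g=lambda P:np.concatenate([proj(M["scene"],[P])[0]-[180+338/4,140+322/4],proj(M["side"],[P])[0]-[160+287/4,130+118/4]])
w=least_squares(g,[.5,0,.1]).x; print("bottle top",w, R.T@(w[:2]-s.x[:2]))
from scipy.spatial.transform import Rotation as Ro
st=robot.read_state();print(Ro.from_rotvec(st["eef_rot"]).as_matrix().round(3))
E
```

```text
[ 0.56626992  0.00524286 -0.07364294 -0.00456943] -4.219429508223584
[[[-0.3  0.3]
  [-0.   0.2]
  [-0.2 -0.5]
  [-0.1  0.4]
  [-0.5  1. ]
  [-0.  -1.1]
  [-2.6 -1.3]
  [ 1.4  0.4]]

 [[-0.2  0.1]
  [-0.2 -0.1]
  [-0.3 -0.8]
  [-0.3 -0.1]
  [ 0.3  1.2]
  [ 0.1  1.8]
  [ 0.7 -0.7]
  [-1.6  0.3]]]
0 [0.56203599 0.08376721]
1 [0.55821001 0.03190816]
2 [ 0.55438404 -0.0199509 ]
3 [ 0.55055807 -0.07180996]
4 [0.56645057 0.14360459]
0 [0.5617 0.0842 0.0822]
1 [0.5576 0.0322 0.0814]
2 [ 0.554  -0.0195  0.0788]
3 [ 0.5497 -0.0712  0.0819]
4 [0.5669 0.1439 0.0761]
weight top [ 0.48892146 -0.01995002  0.1029288 ] [-0.07528522 -0.03081562]
bottle top [ 0.63873021 -0.06138352  0.1453205 ] [ 0.07716602 -0.06111443]
[[-0.926 -0.     0.378]
 [-0.378  0.    -0.926]
 [-0.    -1.    -0.   ]]
```

The fit gives the key positions. The triangulated tops are 82.2, 81.4, 78.8 and 81.9 mm, so key 3 is about 3 mm lower and probably the latched one. I'll move above key 1 with the fingers shut.

```bash
python3 -m jog '[{"claw":-1,"tx":0.4,"ty":0.7},{"claw":-1,"tx":0.9,"ty":1.55},{"claw":-1,"tx":1.35,"ty":2.4},{"claw":-1,"tx":1.8,"ty":3.2},{"claw":-1,"tx":2.25,"ty":4.0},{"claw":-1,"tx":2.7,"ty":4.8},{"claw":-1,"tx":3.15,"ty":5.6},{"claw":-1,"tx":3.6,"ty":6.4},{"claw":-1,"tx":4.0,"ty":7.1},{"claw":-1,"tx":4.2,"ty":7.5},{"claw":-1,"tx":4.3,"ty":7.7},{"claw":-1,"tx":4.3,"ty":7.7}]' 10
```

```text
validation failed for argument at $[0]...
```

```bash
python3 -m jog '[{"claw":-1.0,"tx":0.4,"ty":0.7,"tz":0.0,"spin":0.0},{"claw":-1.0,"tx":0.9,"ty":1.55,"tz":0.0,"spin":0.0},{"claw":-1.0,"tx":1.35,"ty":2.4,"tz":0.0,"spin":0.0},{"claw":-1.0,"tx":1.8,"ty":3.2,"tz":0.0,"spin":0.0},{"claw":-1.0,"tx":2.25,"ty":4.0,"tz":0.0,"spin":0.0},{"claw":-1.0,"tx":2.7,"ty":4.8,"tz":0.0,"spin":0.0},{"claw":-1.0,"tx":3.15,"ty":5.6,"tz":0.0,"spin":0.0},{"claw":-1.0,"tx":3.6,"ty":6.4,"tz":0.0,"spin":0.0},{"claw":-1.0,"tx":4.0,"ty":7.1,"tz":0.0,"spin":0.0},{"claw":-1.0,"tx":4.2,"ty":7.5,"tz":0.0,"spin":0.0},{"claw":-1.0,"tx":4.3,"ty":7.7,"tz":0.0,"spin":0.0},{"claw":-1.0,"tx":4.3,"ty":7.7,"tz":0.0,"spin":0.0}]' 10
```

```text
clock: 1.4
ee_pos: [0.39, -0.223, 0.2136]
eef_rot: [-0.397, 2.007, -2.007]
contact_force: [-0.6, 0.7, -0.6]
gripper_width: 0.0174
```

```bash
python3 -m jog '[{"claw":-1.0,"tx":0.4,"ty":0.7,"tz":0.0,"spin":0.0},{"claw":-1.0,"tx":0.9,"ty":1.55,"tz":0.0,"spin":0.0},{"claw":-1.0,"tx":1.35,"ty":2.4,"tz":0.0,"spin":0.0},{"claw":-1.0,"tx":1.8,"ty":3.2,"tz":0.0,"spin":0.0},{"claw":-1.0,"tx":2.25,"ty":4.0,"tz":0.0,"spin":0.0},{"claw":-1.0,"tx":2.7,"ty":4.8,"tz":0.0,"spin":0.0},{"claw":-1.0,"tx":3.15,"ty":5.6,"tz":-0.2,"spin":0.0},{"claw":-1.0,"tx":3.6,"ty":6.4,"tz":-0.6,"spin":0.0},{"claw":-1.0,"tx":4.0,"ty":7.1,"tz":-1.2,"spin":0.0},{"claw":-1.0,"tx":4.2,"ty":7.5,"tz":-1.6,"spin":0.0},{"claw":-1.0,"tx":4.3,"ty":7.68,"tz":-2.0,"spin":0.0},{"claw":-1.0,"tx":4.3,"ty":7.68,"tz":-2.25,"spin":0.0}]'; python3 -m jog '[{"claw":-1.0,"tx":0.0,"ty":0.0,"tz":0.0,"spin":0.0},{"claw":-1.0,"tx":0.0,"ty":0.0,"tz":0.0,"spin":0.0},{"claw":-1.0,"tx":0.0,"ty":0.0,"tz":0.0,"spin":0.0}]'
python3 - <<'E'
from h import *
im=snapshot("wrist");cv2.imwrite("pics/w1.png",im[:,:,::-1])
im=snapshot("scene");im2=snapshot("side")
a=cv2.resize(im[140:290,180:380],None,fx=4,fy=4);cv2.imwrite("pics/s1.png",a[:,:,::-1])
a=cv2.resize(im2[130:280,160:360],None,fx=4,fy=4);cv2.imwrite("pics/d1.png",a[:,:,::-1])
s=robot.read_state();print(s["clock"],s["ee_pos"],s["contact_force"],s["gripper_width"])
m=camera_model("wrist")
P=np.array([[.562,.084,.086],[.558,.032,.086],[.554,-.020,.081],[.5505,-.072,.086],[.5665,.1436,.080]])
print(proj(m,P).round(0))
for r in models.regions_of("cap_1","wrist"): print(r["conf"],r["bbox"])
E
```

```text
clock: 2.4
ee_pos: [0.5615, 0.083, 0.1211]
eef_rot: [-0.398, 2.01, -2.009]
contact_force: [-0.3, -1.3, 0.1]
gripper_width: 0.0003
clock: 2.65
ee_pos: [0.5621, 0.0814, 0.1245]
eef_rot: [-0.391, 2.009, -2.01]
contact_force: [0.3, -1.1, 0.3]
gripper_width: 0.0005
2.8 [0.56232323 0.08198173 0.12496596] [1.04386909 0.3419959  0.33387333] 0.00037482193455143397
[[253. 217.]
 [318. 248.]
 [378. 274.]
 [440. 305.]
 [176. 178.]]
0.96 [399.6, 270.2, 466.8, 302.6]
0.89 [282.7, 214.3, 345.2, 270.5]
0.83 [346.7, 244.0, 405.8, 297.1]
0.68 [222.1, 185.1, 280.7, 226.9]
0.18 [489.6, 180.3, 512.0, 226.3]
```

View pics/w1.png

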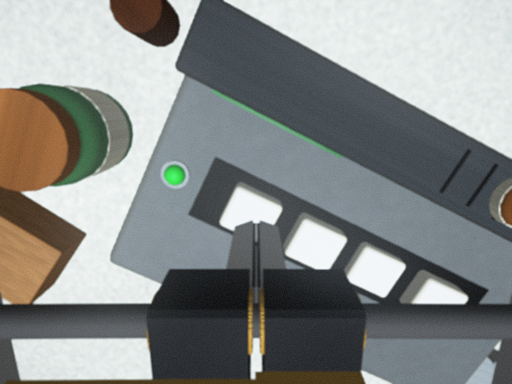

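View pics/s1.png

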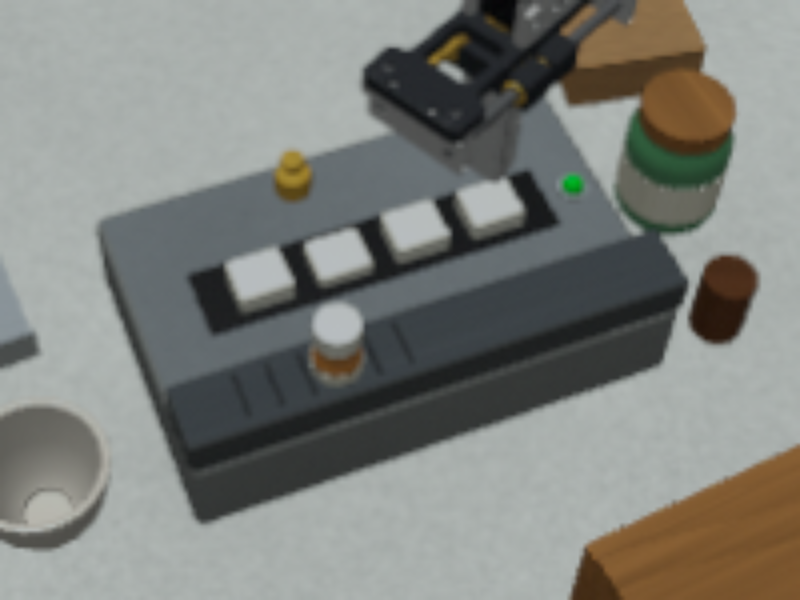

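View pics/d1.png

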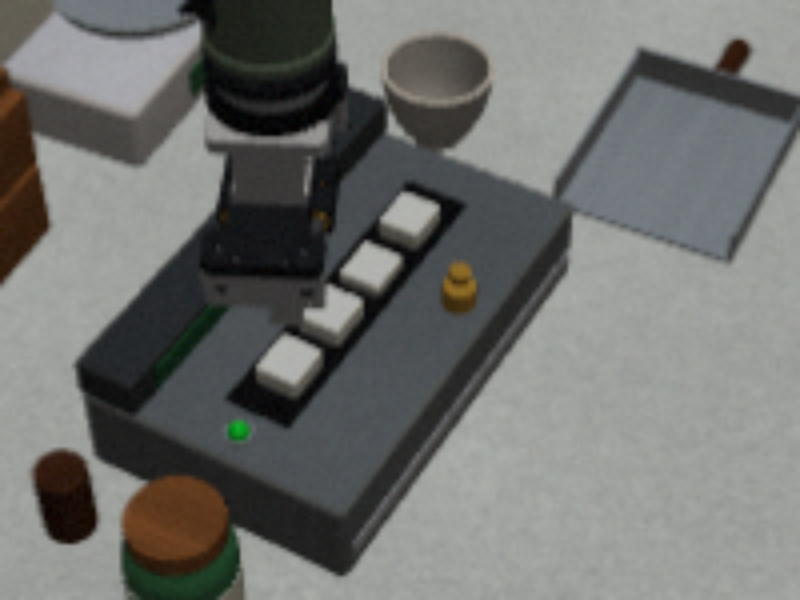

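The wrist view shows the fingertips over key 1, which is centred near (251, 210). Caps 2 and 3 are near (314, 242) and (376, 271), within a few pixels of the prediction. I'll descend to just above contact and check the force noise.

```bash
python3 -m jog '[{"claw":-1.0,"tx":0.0,"ty":0.05,"tz":-0.3,"spin":0.0},{"claw":-1.0,"tx":0.0,"ty":0.05,"tz":-0.6,"spin":0.0},{"claw":-1.0,"tx":0.0,"ty":0.05,"tz":-0.6,"spin":0.0},{"claw":-1.0,"tx":0.0,"ty":0.05,"tz":-0.6,"spin":0.0}]'
for i in 1 2 3; do python3 -m jog '[{"claw":-1.0,"tx":0.0,"ty":0.0,"tz":0.0,"spin":0.0}]'; done
```

```text
clock: 3.18
ee_pos: [0.5598, 0.085, 0.0975]
eef_rot: [-0.399, 2.011, -2.01]
contact_force: [0.0, 0.5, -0.4]
gripper_width: 0.0004
clock: 3.27
ee_pos: [0.561, 0.085, 0.0988]
eef_rot: [-0.396, 2.009, -2.009]
contact_force: [0.0, -0.6, -0.1]
gripper_width: 0.0006
clock: 3.35
ee_pos: [0.5616, 0.085, 0.0995]
eef_rot: [-0.394, 2.009, -2.009]
contact_force: [1.0, 0.0, 0.6]
gripper_width: 0.0005
clock: 3.43
ee_pos: [0.5618, 0.085, 0.0998]
eef_rot: [-0.394, 2.008, -2.009]
contact_force: [0.5, 1.6, -0.5]
gripper_width: 0.0005
```

```bash
for i in 1 2 3 ; do python3 -m jog '[{"claw":-1.0,"tx":0.0,"ty":0.0,"tz":-0.025,"spin":0.0},{"claw":-1.0,"tx":0.0,"ty":0.0,"tz":-0.05,"spin":0.0},{"claw":-1.0,"tx":0.0,"ty":0.0,"tz":-0.05,"spin":0.0}]' | grep -E 'pos|force'; done
```

```text
ee_pos: [0.5614, 0.0849, 0.0974]
contact_force: [0.1, 0.8, -0.2]
ee_pos: [0.5612, 0.0849, 0.0952]
contact_force: [-0.1, 0.2, 0.6]
ee_pos: [0.5615, 0.0849, 0.0938]
contact_force: [-0.9, 0.1, 3.8]
```

```bash
for i in 1 2 3 ; do python3 -m jog '[{"claw":-1.0,"tx":0.0,"ty":0.0,"tz":0.0,"spin":0.0}]' | grep -E 'pos|force'; done
```

```text
ee_pos: [0.5615, 0.0849, 0.0939]
contact_force: [-1.1, -0.2, 4.1]
ee_pos: [0.5615, 0.0849, 0.0939]
contact_force: [-0.6, 0.1, 3.4]
ee_pos: [0.5616, 0.0849, 0.0938]
contact_force: [-1.0, -0.3, 3.0]
```

Key 1 meets the fingers at TCP 0.0939, i.e. a top at 0.086, so it is up. On to key 2.

```bash
python3 -m jog '[{"claw":-1.0,"tx":0.0,"ty":0.0,"tz":0.4,"spin":0.0},{"claw":-1.0,"tx":0.0,"ty":-0.05,"tz":0.5,"spin":0.0},{"claw":-1.0,"tx":-0.05,"ty":-0.65,"tz":0.5,"spin":0.0},{"claw":-1.0,"tx":-0.1,"ty":-1.3,"tz":0.5,"spin":0.0},{"claw":-1.0,"tx":-0.1,"ty":-1.3,"tz":0.4,"spin":0.0},{"claw":-1.0,"tx":-0.1,"ty":-1.3,"tz":0.25,"spin":0.0},{"claw":-1.0,"tx":-0.1,"ty":-1.3,"tz":0.15,"spin":0.0},{"claw":-1.0,"tx":-0.1,"ty":-1.3,"tz":0.1,"spin":0.0},{"claw":-1.0,"tx":-0.1,"ty":-1.3,"tz":0.1,"spin":0.0},{"claw":-1.0,"tx":-0.1,"ty":-1.3,"tz":0.1,"spin":0.0}]' | grep -E 'clock|pos|force'
for i in 1 2 3 ; do python3 -m jog '[{"claw":-1.0,"tx":0.0,"ty":0.0,"tz":-0.025,"spin":0.0},{"claw":-1.0,"tx":0.0,"ty":0.0,"tz":-0.025,"spin":0.0},{"claw":-1.0,"tx":0.0,"ty":0.0,"tz":-0.025,"spin":0.0}]' | grep -E 'pos|force'; done
```

```text
clock: 5.27
ee_pos: [0.5572, 0.0337, 0.097]
contact_force: [-0.9, 0.1, -0.5]
ee_pos: [0.5576, 0.0331, 0.0966]
contact_force: [0.8, -0.3, -0.7]
ee_pos: [0.5574, 0.0329, 0.0955]
contact_force: [-0.2, -0.1, 0.5]
ee_pos: [0.5574, 0.0329, 0.0944]
contact_force: [0.3, -0.0, 0.1]
```

```bash
for i in 1 2 ; do python3 -m jog '[{"claw":-1.0,"tx":0.0,"ty":0.0,"tz":-0.025,"spin":0.0},{"claw":-1.0,"tx":0.0,"ty":0.0,"tz":-0.025,"spin":0.0},{"claw":-1.0,"tx":0.0,"ty":0.0,"tz":-0.025,"spin":0.0}]' | grep -E 'pos|force'; done;for i in 1 2 ; do python3 -m jog '[{"claw":-1.0,"tx":0.0,"ty":0.0,"tz":0.0,"spin":0.0}]' | grep -E 'pos|force'; done
```

```text
ee_pos: [0.5575, 0.0328, 0.0939]
contact_force: [-1.6, 0.3, 3.9]
ee_pos: [0.5575, 0.0329, 0.0926]
contact_force: [-1.2, -0.4, 4.0]
ee_pos: [0.5575, 0.0329, 0.0926]
contact_force: [-1.8, 0.1, 3.7]
ee_pos: [0.5575, 0.0329, 0.0926]
contact_force: [-1.1, 0.3, 4.7]
```

Key 2 is also up, with contact at about 0.094. Next is key 3, where I'll creep down because it may be the latched one.

```bash
python3 -m jog '[{"claw":-1.0,"tx":0.0,"ty":0.0,"tz":0.4,"spin":0.0},{"claw":-1.0,"tx":0.0,"ty":-0.05,"tz":0.5,"spin":0.0},{"claw":-1.0,"tx":-0.05,"ty":-0.65,"tz":0.5,"spin":0.0},{"claw":-1.0,"tx":-0.1,"ty":-1.3,"tz":0.5,"spin":0.0},{"claw":-1.0,"tx":-0.1,"ty":-1.3,"tz":0.4,"spin":0.0},{"claw":-1.0,"tx":-0.1,"ty":-1.3,"tz":0.25,"spin":0.0},{"claw":-1.0,"tx":-0.1,"ty":-1.3,"tz":0.15,"spin":0.0},{"claw":-1.0,"tx":-0.1,"ty":-1.3,"tz":0.1,"spin":0.0},{"claw":-1.0,"tx":-0.1,"ty":-1.3,"tz":0.1,"spin":0.0},{"claw":-1.0,"tx":-0.1,"ty":-1.3,"tz":0.1,"spin":0.0}]' | grep -E 'clock|pos|force'
for i in 1 2 3 4 5; do python3 -m jog '[{"claw":-1.0,"tx":0.0,"ty":0.0,"tz":-0.025,"spin":0.0},{"claw":-1.0,"tx":0.0,"ty":0.0,"tz":-0.025,"spin":0.0},{"claw":-1.0,"tx":0.0,"ty":0.0,"tz":-0.025,"spin":0.0}]' | grep -E 'pos|force'; done
```

```text
clock: 7.52
ee_pos: [0.5532, -0.0183, 0.0959]
contact_force: [-0.5, -0.1, 1.4]
ee_pos: [0.5536, -0.0189, 0.0956]
contact_force: [-1.2, -0.1, 0.3]
ee_pos: [0.5534, -0.0191, 0.0945]
contact_force: [-0.1, 0.1, 0.2]
ee_pos: [0.5534, -0.0191, 0.0934]
contact_force: [-0.0, 1.1, -0.3]
ee_pos: [0.5534, -0.0191, 0.0924]
contact_force: [-0.1, 0.3, -0.3]
ee_pos: [0.5533, -0.0191, 0.0913]
contact_force: [0.5, 0.7, 1.2]
```

No contact at 0.0913, so key 3 is down. I'll continue in 1 mm steps.

```bash
for i in 1 2 ; do python3 -m jog '[{"claw":-1.0,"tx":0.0,"ty":0.0,"tz":-0.025,"spin":0.0},{"claw":-1.0,"tx":0.0,"ty":0.0,"tz":-0.025,"spin":0.0},{"claw":-1.0,"tx":0.0,"ty":0.0,"tz":-0.025,"spin":0.0}]' | grep -E 'pos|force'; done;for i in 1 2 ; do python3 -m jog '[{"claw":-1.0,"tx":0.0,"ty":0.0,"tz":0.0,"spin":0.0}]' | grep -E 'pos|force'; done
```

```text
ee_pos: [0.5533, -0.0191, 0.0904]
contact_force: [-0.2, 0.2, 0.9]
ee_pos: [0.5535, -0.0191, 0.0895]
contact_force: [-0.1, -0.3, 0.4]
ee_pos: [0.5535, -0.0191, 0.0895]
contact_force: [1.1, 0.0, -0.0]
ee_pos: [0.5535, -0.0191, 0.0895]
contact_force: [-0.3, -0.0, 0.2]
```

```bash
for i in 1 ; do python3 -m jog '[{"claw":-1.0,"tx":0.0,"ty":0.0,"tz":-0.02,"spin":0.0},{"claw":-1.0,"tx":0.0,"ty":0.0,"tz":-0.02,"spin":0.0},{"claw":-1.0,"tx":0.0,"ty":0.0,"tz":-0.02,"spin":0.0}]' | grep -E 'pos|force'; done;for i in 1 2 3; do python3 -m jog '[{"claw":-1.0,"tx":0.0,"ty":0.0,"tz":0.0,"spin":0.0}]' | grep -E 'pos|force'; done
```

```text
ee_pos: [0.5535, -0.0191, 0.0893]
contact_force: [-1.9, 0.3, 5.6]
ee_pos: [0.5535, -0.0191, 0.0892]
contact_force: [-1.8, -0.2, 4.8]
ee_pos: [0.5535, -0.0191, 0.0892]
contact_force: [-1.5, 2.1, 4.7]
ee_pos: [0.5535, -0.0191, 0.0892]
contact_force: [-2.6, 0.4, 5.0]
```

Firm contact of about 5 N at 0.0892, 5 mm lower than keys 1 and 2, so key 3 is latched. Key 4 still has to be tapped.

```bash
python3 -m jog '[{"claw":-1.0,"tx":0.0,"ty":0.0,"tz":0.4,"spin":0.0},{"claw":-1.0,"tx":0.0,"ty":-0.05,"tz":0.6,"spin":0.0},{"claw":-1.0,"tx":-0.05,"ty":-0.65,"tz":0.6,"spin":0.0},{"claw":-1.0,"tx":-0.1,"ty":-1.3,"tz":0.6,"spin":0.0},{"claw":-1.0,"tx":-0.1,"ty":-1.3,"tz":0.5,"spin":0.0},{"claw":-1.0,"tx":-0.1,"ty":-1.3,"tz":0.35,"spin":0.0},{"claw":-1.0,"tx":-0.1,"ty":-1.3,"tz":0.25,"spin":0.0},{"claw":-1.0,"tx":-0.1,"ty":-1.3,"tz":0.2,"spin":0.0},{"claw":-1.0,"tx":-0.1,"ty":-1.3,"tz":0.2,"spin":0.0},{"claw":-1.0,"tx":-0.1,"ty":-1.3,"tz":0.2,"spin":0.0}]' | grep -E 'clock|pos|force'
for i in 1 2 3 ; do python3 -m jog '[{"claw":-1.0,"tx":0.0,"ty":0.0,"tz":-0.025,"spin":0.0},{"claw":-1.0,"tx":0.0,"ty":0.0,"tz":-0.025,"spin":0.0},{"claw":-1.0,"tx":0.0,"ty":0.0,"tz":-0.025,"spin":0.0}]' | grep -E 'pos|force'; done
```

```text
clock: 10.77
ee_pos: [0.5492, -0.0702, 0.0961]
contact_force: [0.7, 0.3, 0.1]
ee_pos: [0.5496, -0.0709, 0.0958]
contact_force: [0.2, -0.3, -1.2]
ee_pos: [0.5494, -0.0711, 0.0947]
contact_force: [-0.3, 1.0, 1.1]
ee_pos: [0.5496, -0.0712, 0.0942]
contact_force: [-1.6, 0.4, 3.7]
```

```bash
python3 -m jog '[{"claw":-1.0,"tx":0.0,"ty":0.0,"tz":-0.02,"spin":0.0},{"claw":-1.0,"tx":0.0,"ty":0.0,"tz":-0.02,"spin":0.0},{"claw":-1.0,"tx":0.0,"ty":0.0,"tz":-0.02,"spin":0.0}]' | grep -E 'pos|force'; for i in 1 2; do python3 -m jog '[{"claw":-1.0,"tx":0.0,"ty":0.0,"tz":0.0,"spin":0.0}]' | grep -E 'pos|force'; done
```

```text
ee_pos: [0.5496, -0.0712, 0.0931]
contact_force: [-0.7, 0.5, 4.0]
ee_pos: [0.5496, -0.0712, 0.0931]
contact_force: [-2.3, 0.6, 4.6]
ee_pos: [0.5496, -0.0712, 0.093]
contact_force: [-1.3, -0.0, 4.4]
```

Key 4 is up. All four keys are tapped, so back to key 3 to press it home.

```bash
python3 -m jog '[{"claw":-1.0,"tx":0.0,"ty":0.0,"tz":0.4,"spin":0.0},{"claw":-1.0,"tx":0.0,"ty":0.05,"tz":0.5,"spin":0.0},{"claw":-1.0,"tx":0.05,"ty":0.65,"tz":0.5,"spin":0.0},{"claw":-1.0,"tx":0.1,"ty":1.3,"tz":0.5,"spin":0.0},{"claw":-1.0,"tx":0.1,"ty":1.3,"tz":0.4,"spin":0.0},{"claw":-1.0,"tx":0.1,"ty":1.3,"tz":0.25,"spin":0.0},{"claw":-1.0,"tx":0.1,"ty":1.3,"tz":0.1,"spin":0.0},{"claw":-1.0,"tx":0.1,"ty":1.3,"tz":0.0,"spin":0.0},{"claw":-1.0,"tx":0.1,"ty":1.3,"tz":0.0,"spin":0.0},{"claw":-1.0,"tx":0.1,"ty":1.3,"tz":0.0,"spin":0.0}]' | grep -E 'clock|pos|force'
python3 -m jog '[{"claw":-1.0,"tx":0.0,"ty":0.0,"tz":-0.05,"spin":0.0},{"claw":-1.0,"tx":0.0,"ty":0.0,"tz":-0.1,"spin":0.0},{"claw":-1.0,"tx":0.0,"ty":0.0,"tz":-0.15,"spin":0.0},{"claw":-1.0,"tx":0.0,"ty":0.0,"tz":-0.2,"spin":0.0},{"claw":-1.0,"tx":0.0,"ty":0.0,"tz":-0.25,"spin":0.0},{"claw":-1.0,"tx":0.0,"ty":0.0,"tz":-0.25,"spin":0.0},{"claw":-1.0,"tx":0.0,"ty":0.0,"tz":-0.25,"spin":0.0}]' | grep -E 'pos|force'
```

```text
clock: 12.77
ee_pos: [0.5529, -0.0198, 0.092]
contact_force: [-0.1, -0.3, -0.8]
ee_pos: [0.5539, -0.0197, 0.0843]
contact_force: [-2.7, -0.8, 7.6]
```

```bash
python3 -m jog '[{"claw":-1.0,"tx":0.0,"ty":0.0,"tz":-0.04,"spin":0.0},{"claw":-1.0,"tx":0.0,"ty":0.0,"tz":-0.06,"spin":0.0},{"claw":-1.0,"tx":0.0,"ty":0.0,"tz":-0.06,"spin":0.0}]' | grep -E 'pos|force'
python3 -m jog '[{"claw":-1.0,"tx":0.0,"ty":0.0,"tz":0.1,"spin":0.0},{"claw":-1.0,"tx":0.0,"ty":0.0,"tz":0.2,"spin":0.0},{"claw":-1.0,"tx":0.0,"ty":0.0,"tz":0.25,"spin":0.0},{"claw":-1.0,"tx":0.0,"ty":0.0,"tz":0.25,"spin":0.0},{"claw":-1.0,"tx":0.0,"ty":0.0,"tz":0.25,"spin":0.0}]' | grep -E 'pos|force'
```

```text
ee_pos: [0.554, -0.0196, 0.0823]
contact_force: [-3.2, -1.0, 8.0]
ee_pos: [0.554, -0.0196, 0.0913]
contact_force: [-1.6, -2.4, 5.0]
```

At 0.0913 the key still presses on the fingers, so it has come up past the latch height. I'll retreat upwards and check with the cameras.

```bash
python3 -m jog '[{"claw":-1.0,"tx":0.0,"ty":0.0,"tz":0.4,"spin":0.0},{"claw":-1.0,"tx":0.0,"ty":0.0,"tz":1.0,"spin":0.0},{"claw":-1.0,"tx":0.0,"ty":0.0,"tz":1.8,"spin":0.0},{"claw":-1.0,"tx":0.0,"ty":0.0,"tz":2.5,"spin":0.0},{"claw":-1.0,"tx":-0.4,"ty":-0.7,"tz":2.8,"spin":0.0},{"claw":-1.0,"tx":-1.0,"ty":-1.5,"tz":2.8,"spin":0.0},{"claw":-1.0,"tx":-1.5,"ty":-2.3,"tz":2.8,"spin":0.0},{"claw":-1.0,"tx":-2.0,"ty":-3.1,"tz":2.8,"spin":0.0},{"claw":-1.0,"tx":-2.4,"ty":-3.9,"tz":2.8,"spin":0.0},{"claw":-1.0,"tx":-2.7,"ty":-4.5,"tz":2.8,"spin":0.0},{"claw":-1.0,"tx":-2.8,"ty":-4.8,"tz":2.8,"spin":0.0},{"claw":-1.0,"tx":-2.8,"ty":-4.8,"tz":2.8,"spin":0.0}]'
python3 - <<'E'
from h import *
im=snapshot("scene");im2=snapshot("side")
a=np.hstack([cv2.resize(im[130:290,190:380],None,fx=2,fy=2,interpolation=cv2.INTER_CUBIC),cv2.resize(im2[130:290,170:360],None,fx=2,fy=2,interpolation=cv2.INTER_CUBIC)])
cv2.imwrite("pics/f.png",a[:,:,::-1])
for n,i in (("scene",im),("side",im2)):
    o=cv2.imread(f"pics/{n}0.png")[:,:,::-1]
    d=cv2.absdiff(o,i).max(2); cv2.imwrite(f"pics/{n}f.png",i[:,:,::-1]); cv2.imwrite(f"pics/{n}d.png",np.clip(d.astype(int)*3,0,255).astype(np.uint8))
b=np.hstack([cv2.imread("pics/scened.png"),cv2.imread("pics/sided.png")]);cv2.imwrite("pics/diff.png",cv2.resize(b,(800,300)))
E
```

```text
clock: 15.02
ee_pos: [0.4404, -0.2133, 0.2018]
eef_rot: [-0.391, 2.011, -2.012]
contact_force: [-0.0, -0.4, -0.1]
gripper_width: 0.0007
```

View pics/f.png

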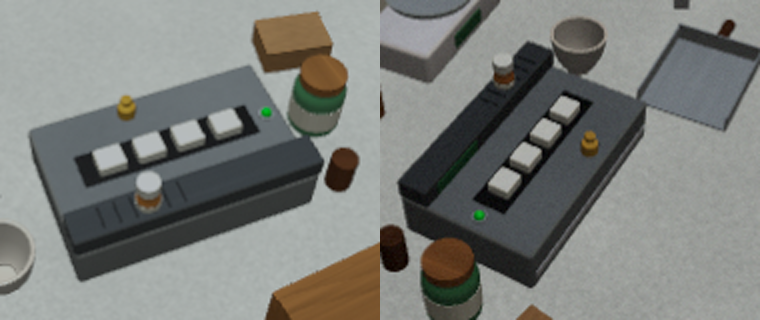

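View pics/diff.png

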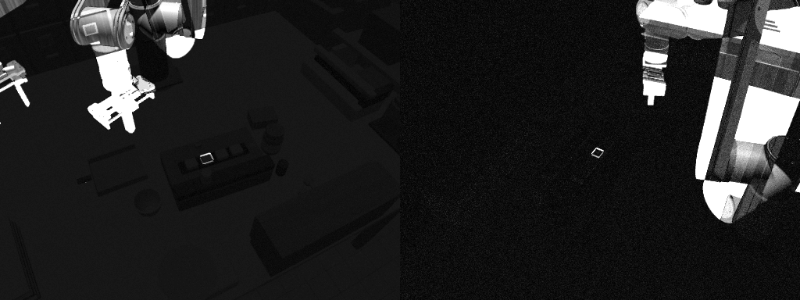

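Apart from the arm, the only difference from the first pictures is key 3, outlined in both views because its cap is now up level with the others. No bystander has moved, and the arm is clear.

```bash
python3 -c "
from station import robot
s=robot.read_state();print(s['clock'],s['contact_force'],s['ee_pos']);print(robot.close_job())"
```

```text
15.1167 [-0.40720283 -0.24767602 -0.68659447] [ 0.44133015 -0.21088806  0.20181466]
the job is handed in; nothing more can be done
None
```

The latched key was key 3. It has been released, and the job was handed in at about 15 s of the 51 s allowed.

- **Taps:** I tapped keys 1 to 4 in order, starting at the green lamp, with shut fingertips at about 3 to 5.6 N. Keys 1, 2 and 4 met the fingers at TCP z of about 0.094, so they were up. Key 3 met them at 0.089, so it was latched. None was pushed in more than about 1 mm.
- **Release:** I pressed key 3 to about 11.7 mm at about 8 N and let go. It followed the fingers back up past the latch height.
- **Last checks:** Compared with the first pictures, both fixed cameras show only key 3's cap (now level with the others) and the arm changed. No bystander has visibly moved. The arm stands clear, and its force reading is no more than the usual noise.
- **Disagreement:** The camera-based cap heights came out about 4 mm low for the keys that were up (about 82 instead of 86 mm). The contact heights agreed with the given 86 and 81 mm, so I relied on those.

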